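Centre a bearing housing on the bench scale and take the reading

ROBOT

A 6-joint arm with a two-finger parallel gripper is mounted at the origin on the work surface. World frame = base frame: x ahead of the robot, y to its left, z up, the work surface at z = 0. Lengths are in mm, angles in rad, forces in N, time in s.
With the tool pointing down it reaches from about 200 to 875 mm from the base axis. Payload 3.4 kg.
Tool frame: the origin (TCP) lies between the finger pads; the fingertips stand 25 mm ahead of it and the grasp point (between the pads) lies 6 mm ahead of it; z points along the fingers, y is the direction in which the jaws open and shut (so a half turn about z gives the same grasp; the last joint's range is limited). The gripper opens to 94 mm and grips with 3 to 60 N. Pads are 16 mm wide; open, the fingers measure 119 mm over their backs; the gripper's body (75 mm by 177 mm) begins 78 mm behind the grasp point.
Start: joints at [-1.256, 0.276, 1.505, -0, 1.361, -0.121], TCP at [242.732, -521.291, 230.493] pointing down, gripper open.
Joint ranges: [-2.89, 2.89], [-0.75, 2.08], [0.22, 2.7], [-1.18, 4.32], [0.11, 2.71], [-2.7, 2.7]. Speed limits (rad/s): [2.57, 2.57, 3.14, 3.14, 3.14, 3.14].

INTERFACE

Orientations are given as a rotation vector (axis times angle).
In Python, from plant import env gives the robot as it stands.
- The arm moves only by the shell command python3 -m jog 'ROWS' [FORCE]. ROWS is JSON, a list of rows, each a list of 3 entries, a list of its own where there are three numbers: the shift along the world's x, y, z in m, then the turn, a rotation vector about the world's x, y, z in rad, then the opening, from 0 (shut) to 1 (fully open). A call has 1 to 12 rows; each row shifts and turns the commanded pose from where the row before left it; what a row does not reach is not made up. A row lasts 1/8 s, in which the tool goes at most 62.5 mm and 10.7 degrees, less where a joint would pass 70% of its speed; a pose out of reach is approached as far as the arm can. A call with a gripper value outside its range is refused whole. The fingers move at their own pace and stop on an object; FORCE is the grip in N (left out, the last holds). Time passes only in rows, so rows that do not move let the fingers close. It gives the time, the measured TCP pose, the force and the opening at its end, in the units of the state.
- env.get_obs(): the state, without advancing time (a new reading comes with each control period).
- env.read_camera(name): name is "scene" or "top" or "wrist"; returns the picture (480x640x3 uint8, red, green, blue); there is no depth.
- env.camera_model(name): a dict with "camera_matrix" (3x3 intrinsics, pixels), "distortion" ([k1, k2, p1, p2, k3] as OpenCV has them; the pictures are not rectified), "R" (3x3) and "t" (3): a world point X has camera coordinates R X + t; the wrist camera has in their place "T_tool_cam" (4x4, takes a point from camera to tool coordinates, whose origin is the TCP and whose axes are the flange's). Camera axes: x right, y down, z forward; pixel columns grow to the right and rows downward; lengths in mm; the calibration is good to about 2 mm. A picture is of the moment at which its call begins: read the wrist's pose just before it. camera_model takes no time and is no camera call.
- env.close_job(): hands the job in, once; it reports no verdict.
The state is a dict: "t": time; "joints": joint angles; "qd": joint speeds; "joint_torque": joint torques, N m; "position": TCP position; "tcp_rot": TCP orientation; "force": force on the tool from outside, world axes, zero at the start; "wrist_torque": the same for the moment, N m; "grip_width": finger opening in mm.
Only numpy, scipy, OpenCV 4.12 (cv2) and the standard library are available. Lean on these libraries where they do the work, as an engineer would, in place of code of your own. Each camera call takes 0.05 s, during which the arm holds its last target.

TASK

Weigh the bearing housing: set it gently on the bench scale's small pan and push it, lightly but firmly (about 7 newtons on each stop), into the corner of the two stops so that it bears on both at the same time for a moment, which leaves it square and centred with no edge overhanging. Then let go of it, press the scale's round button fully down and release it; leave the other things on the bench where they are.

Things in the scene. Friction and masses are not known exactly. Their poses are not given: they have to be found in the camera images.
- housing: Loose steel bearing housing, 0.45 to 0.8 kg, standing on the bench. Square flange 96 x 96 mm, 12 mm thick (its x and y axes lie along the flange's sides, all four alike), with a central upright round boss 46 mm in diameter, its top 46 mm above the underside, with a 28 mm bore. Origin: centre of the underside, z up. Grip it by the boss from above.
- scale: Bench scale, fixed to the bench; grey body 200 mm (its x) by 160 mm (its y), body top 44 mm above the bench. Origin: centre of its footprint on the bench; +x points from the button and display end to the pan end. The pan's centre is 30 mm along +x, the pan's top 60 mm above the bench.
- pan: Square steel pan of the scale, 108 x 108 mm. Origin: centre of its top face; axes as the scale's. Low stops stand along its +x and +y edges; the other edges are open. A housing pushed against both stops is exactly centred, 6 mm from each pan edge. The pan yields sideways on springs, 25 N/mm, up to 2 mm each way, and comes back. Housing on pan: friction about 0.15. It may take 30 N from the housing, no more.
- stop_far: Stop along the pan's +x edge: steel strip 6 mm thick (x), 108 mm long (y), standing 8 mm above the pan. Origin: middle of its underside, 51 mm along the pan's +x from its centre; its inner face is 48 mm from the pan's centre. It must feel 5 N or more to seat and is overloaded above 10 N: aim for 7 N.
- stop_left: Stop along the pan's +y edge: steel strip 6 mm thick (y), 102 mm long (x), standing 8 mm above the pan, inner face 48 mm from the pan's centre. Origin: middle of its underside, 51 mm along the pan's +y. It must feel 5 N or more to seat and is overloaded above 10 N: aim for 7 N.
- button (a joint): Travel of the scale's button, m: 0 up, 0.005 fully down. It is a spring button needing 5 N to go fully down and comes up by itself.
- button_top (a point): Centre of the top of the button, a grey disc 26 mm in diameter on the scale's -x end, on its -y side (74 mm along -x, 42 mm along -y from the scale's origin). It is pressed straight down.
- gasket: Flat cork ring, 64 mm outside, 4 mm thick, lying on the bench. Origin: underside centre. Bystander.
- socket: Upright steel cylinder (a wrench socket) 24 mm in diameter, 36 mm high. Origin: underside centre. Bystander.
- screwdriver: Screwdriver 200 mm long lying on the bench. Bystander.
- spanner: Steel spanner 180 mm long lying on the bench. Bystander.
- tape_roll: Black roll of tape, 90 mm in diameter, 22 mm high. Origin: underside centre. Bystander.
- mug: White mug, 80 mm in diameter, 90 mm high. Origin: underside centre. Bystander.
There are look-alikes about, which are no part of the job. What is shaped like the housing but brown or green is not meant.

How it is judged:
By the outcome, as a careful person would: the job done as asked, in the order asked, and still so for the second after the job is handed in, with the robot touching nothing.
It also fails if it takes over 64 s, if anything falls off the work surface, if the arm or the gripper's body presses on something with over 40 N, if the wrist force passes 120 N, or if a joint passes its speed limit or range.

## Working session

There is one attempt and no reset: what is moved stays moved. The work goes in short steps, Python scripts to look and compute and a shell command to move; the robot and the scene stay as the last step left them, time stands still between calls to the robot, and variables do not carry over. Pictures are saved under pics/ and viewed, and the job is handed in when it is done.

```bash
ls; mkdir -p pics; python3 - <<'E'
from plant import env
import cv2
o=env.get_obs()
print({k:(v if not hasattr(v,'round') else v) for k,v in o.items()})
for n in("scene","top","wrist"):
    cv2.imwrite(f"pics/{n}0.png",env.read_camera(n)[:,:,::-1])
    print(n,env.camera_model(n))
E
```

```text
pics
{'t': 0.0, 'joints': array([-1.25596047e+00,  2.76584720e-01,  1.50612507e+00, -2.72752301e-05,
        1.36068596e+00, -1.20999523e-01]), 'qd': array([ 9.28979768e-04, -5.71123594e-05,  9.37644694e-04,  1.02816452e-04,
       -2.22438925e-04,  6.27817282e-04]), 'joint_torque': array([-5.05044100e-04, -4.04581583e+01, -2.37221611e+01,  6.97785756e-02,
        3.43816937e-02, -1.17007276e-04]), 'position': array([ 242.56977174, -520.75286781,  229.61377872]), 'tcp_rot': array([-3.06554160e+00, -6.78824313e-01,  3.15587578e-04]), 'force': array([ 1.13433341, -0.33550041,  0.50785279]), 'wrist_torque': array([-0.01501827,  0.03937548,  0.01711488]), 'grip_width': 93.8382630327004}
scene {'camera_matrix': array([[609.82990002,   0.        , 317.32897321],
       [  0.        , 609.82990002, 234.00587671],
       [  0.        ,   0.        ,   1.        ]]), 'distortion': array([-0.06956626,  0.        ,  0.        ,  0.        ,  0.        ]), 'R': array([[ 4.96316788e-01,  8.68141445e-01, -2.77090327e-04],
       [ 4.78137300e-01, -2.73617650e-01, -8.34576602e-01],
       [-7.24606
[... 497 characters left out ...]
8, -0.97830329]]), 't': array([  -2.10340413,  496.20741008, 1335.34754185])}
wrist {'camera_matrix': array([[425.99293281,   0.        , 323.14278237],
       [  0.        , 425.99293281, 236.83545932],
       [  0.        ,   0.        ,   1.        ]]), 'distortion': array([-0.10030264,  0.        ,  0.        ,  0.        ,  0.        ]), 'T_tool_cam': array([[ 3.06153704e-04, -9.63066309e-01, -2.69264167e-01,
         7.87091771e+01],
       [ 9.99999951e-01,  2.79077007e-04,  1.38837733e-04,
        -2.91558352e-01],
       [-5.85645051e-05, -2.69264196e-01,  9.63066347e-01,
        -1.53443619e+02],
       [ 0.00000000e+00,  0.00000000e+00,  0.00000000e+00,
         1.00000000e+00]])}
```

View pics/scene0.png

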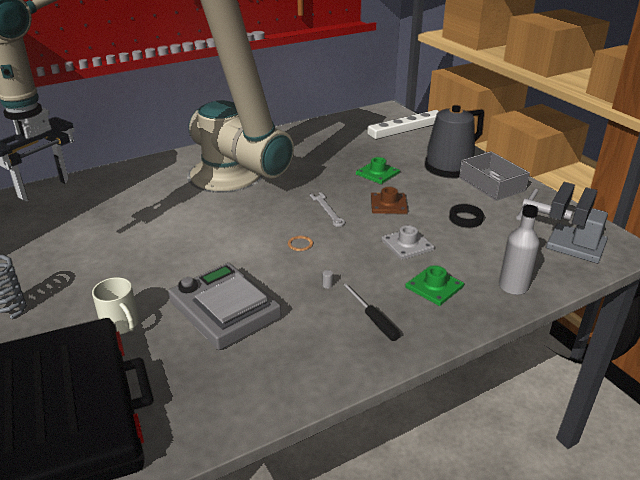

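View pics/top0.png

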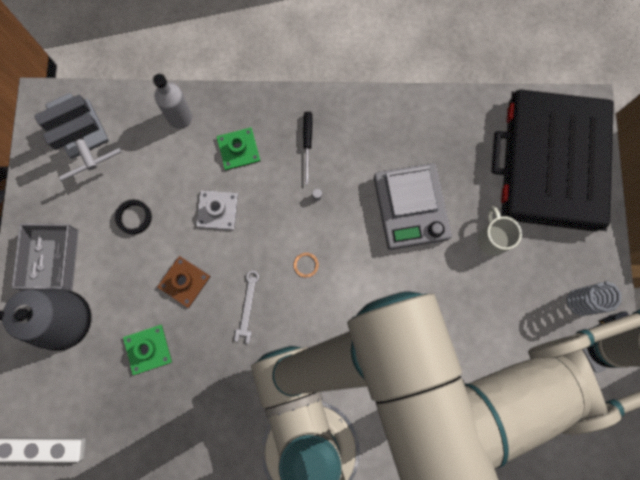

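View pics/wrist0.png

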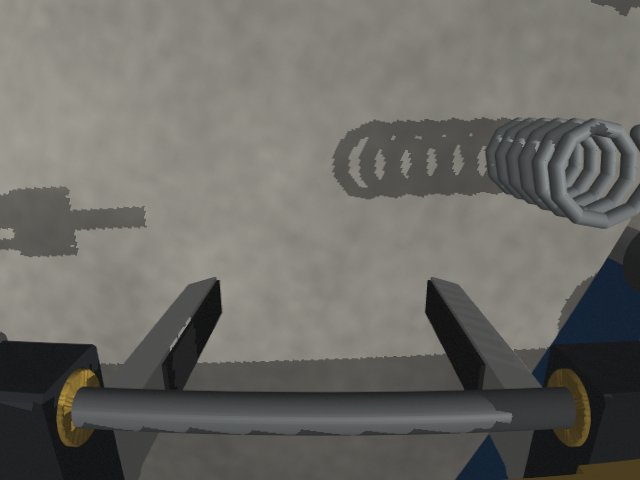

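The scene shows the steel housing at top (217,210), with the green and brown look-alikes around it. The scale is at (412,205), with its button end towards the robot (436,229). I'll enlarge both to measure them.

```bash
cat > h.py <<'E'
import numpy as np, cv2
from plant import env
from scipy.spatial.transform import Rotation as Ro
def cam(n,obs=None):
    m=env.camera_model(n)
    if n!="wrist": return m["camera_matrix"],m["distortion"],m["R"],m["t"]
    T=np.eye(4);T[:3,:3]=Ro.from_rotvec(obs["tcp_rot"]).as_matrix();T[:3,3]=obs["position"]
    W=np.linalg.inv(T@m["T_tool_cam"]);return m["camera_matrix"],m["distortion"],W[:3,:3],W[:3,3]
def ray(c,px,z):
    K,D,R,t=c; u=cv2.undistortPoints(np.array(px,float).reshape(-1,1,2),K,D).reshape(-1,2)
    d=np.c_[u,np.ones(len(u))]@R; o=-R.T@t
    return o+d*((z-o[2])/d[:,2])[:,None]
def proj(c,X):
    K,D,R,t=c; return cv2.projectPoints(np.array(X,float).reshape(-1,1,3),cv2.Rodrigues(R)[0],t,K,D)[0].reshape(-1,2)
E
python3 - <<'E'
import cv2
a=cv2.imread('pics/top0.png')
A=cv2.resize(a[180:245,180:255],None,fx=8,fy=8,interpolation=cv2.INTER_CUBIC)
B=cv2.resize(a[155:260,365:460],None,fx=5.6,fy=5.6,interpolation=cv2.INTER_CUBIC)
cv2.imwrite('pics/cA.png',A);cv2.imwrite('pics/cB.png',B)
E
```

```text
(no output)
```

View pics/cA.png

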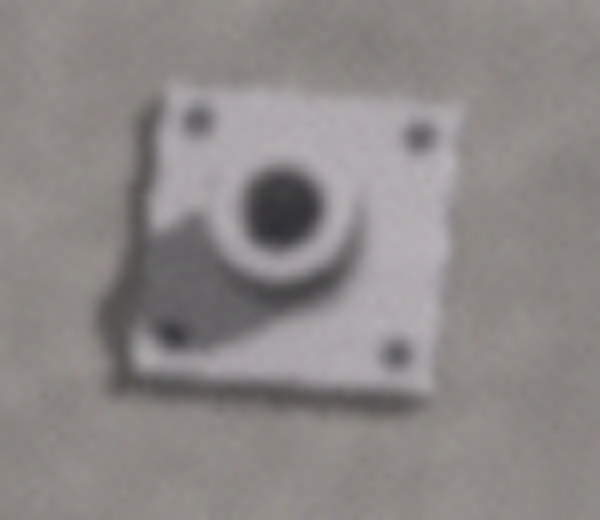

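View pics/cB.png

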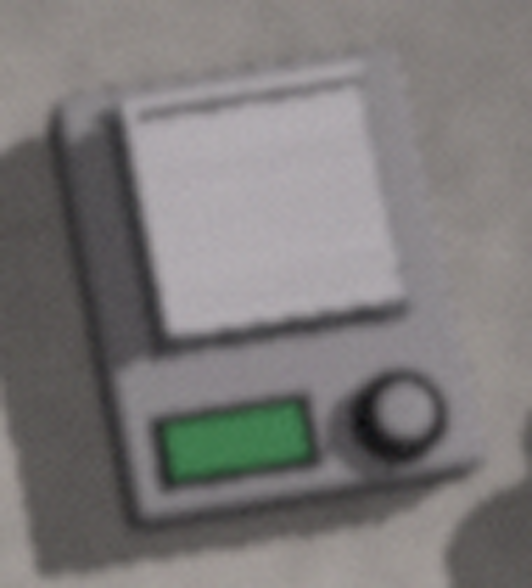

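```bash
python3 - <<'E'
from h import *
c=cam("top")
np.set_printoptions(precision=1,suppress=True)
f=lambda P,s,o:(np.array(P,float)+.5)/s-.5+o
q=ray(c,f([(163,88),(462,105),(430,392),(133,367)],8,[180,180]),12)
print(q,q.mean(0)); e=np.diff(np.r_[q,q[:1]],axis=0);print(np.linalg.norm(e,axis=1),np.degrees(np.arctan2(e[:,1],e[:,0]))%90)
print("bore",ray(c,f([(283,207)],8,[180,180]),46))
g=lambda P,z:ray(c,f(P,5.6,[365,155]),z)
b=g([(58,103),(400,52),(482,465),(135,522)],44);print(b,b.mean(0))
e=np.diff(np.r_[b,b[:1]],axis=0);print(np.linalg.norm(e,axis=1),np.degrees(np.arctan2(e[:,1],e[:,0]))%90)
print("pan near",g([(405,300),(165,338)],60),"far top",g([(362,60),(125,102)],68),"button",g([(403,412)],58))
E
```

```text
[[633.2 292.1  12. ]
 [628.8 195.6  12. ]
 [533.8 201.8  12. ]
 [540.7 296.5  12. ]] [584.1 246.5  12. ]
[96.6 95.2 95.  92.6] [87.4 86.2 85.9 87.2]
bore [[584.6 245.3  46. ]]
[[ 675.9 -155.8   44. ]
 [ 702.2 -310.9   44. ]
 [ 510.8 -341.1   44. ]
 [ 483.  -187.9   44. ]] [ 593.  -248.9   44. ]
[157.4 193.7 155.7 195.6] [ 9.6  9.  10.3  9.5]
pan near [[ 581.3 -306.    60. ]
 [ 562.6 -200.1   60. ]] far top [[ 689.5 -288.5   68. ]
 [ 668.6 -182.9   68. ]] button [[ 531. -304.   58.]]
```

Top-view estimates:
- **Housing:** centre (584, 246), yaw about -3.3°.
- **Scale:** origin (593, -249), yaw about 9.6°.

Next I move over the scale for a wrist-camera measurement.

```bash
python3 -m jog '[[[0.044,0.034,0.003],[0,0,0.15],1],[[0.044,0.034,0.003],[0,0,0.15],1],[[0.044,0.034,0.003],[0,0,0.15],1],[[0.044,0.034,0.003],[0,0,0.15],1],[[0.044,0.034,0.003],[0,0,0.15],1],[[0.044,0.034,0.003],[0,0,0.15],1],[[0.044,0.034,0.003],[0,0,0.15],1],[[0.044,0.034,0.003],[0,0,0.15],1],[[0,0,0],[0,0,0],1],[[0,0,0],[0,0,0],1]]'
python3 - <<'E'
from h import *
import pickle
o=env.get_obs();im=env.read_camera("wrist")[:,:,::-1]
print(o["t"],o["position"],o["tcp_rot"],o["qd"].round(3),o["force"])
cv2.imwrite("pics/w1.png",im);pickle.dump(o,open("w1.pkl","wb"))
E
```

```text
t: 1.4
position: [594.1, -249.4, 253.9]
tcp_rot: [-2.148, -2.291, 0.002]
force: [0.3, 0.3, 0.1]
grip_width: 93.7
1.4 [ 594.0948967  -249.39840801  253.87046747] [-2.14768288e+00 -2.29119767e+00  2.00212398e-03] [-0.025 -0.012  0.008  0.002 -0.002 -0.   ] [0.33720052 0.27037668 0.13136292]
```

View pics/w1.png

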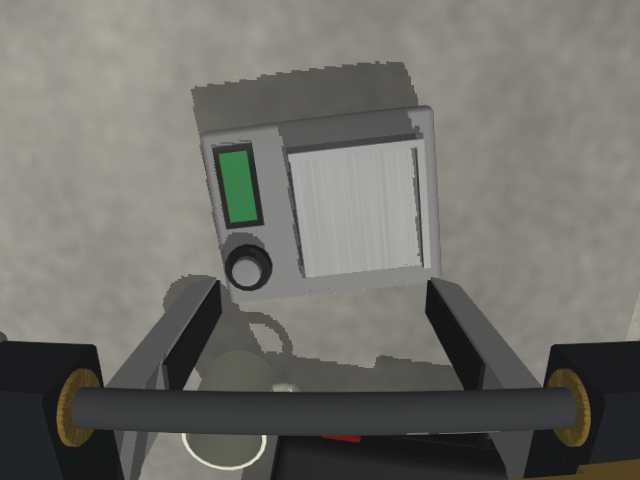

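```bash
python3 - <<'E'
import cv2
a=cv2.imread('pics/w1.png')
cv2.imwrite('pics/c1.png',cv2.resize(a[95:310,190:450],None,fx=3,fy=2.79,interpolation=cv2.INTER_CUBIC)[:600,:800])
E
```

```text
(no output)
```

View pics/c1.png

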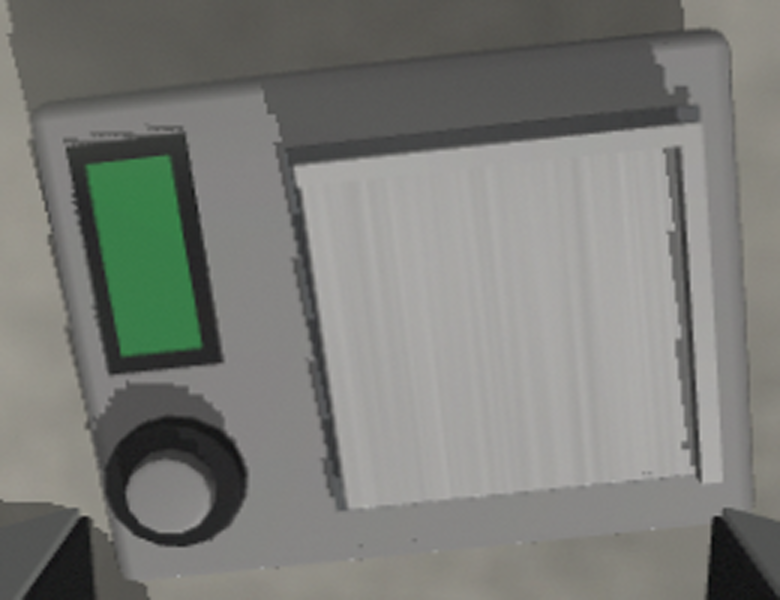

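```bash
python3 - <<'E'
from h import *
import pickle
np.set_printoptions(precision=1,suppress=True)
c=cam("wrist",pickle.load(open("w1.pkl","rb")))
g=lambda P:(np.array(P,float)+.5)/[3,2.79]-.5+[190,95]
b=ray(c,g([(33,108),(730,30),(756,524),(125,582)]),44);print(b,b.mean(0))
e=np.diff(np.r_[b,b[:1]],axis=0);print(np.linalg.norm(e,axis=1),np.degrees(np.arctan2(e[:,1],e[:,0]))%90)
n=ray(c,g([(297,166),]),68);print("near left top",n)
print("near right z60",ray(c,g([(346,509)]),60))
s=ray(c,g([(700,124),(721,482)]),68);print("far outer top",s,s.mean(0),np.degrees(np.arctan2(*(s[0]-s[1])[1::-1]))-90)
for z in(50,55,60,65):print("btn",z,ray(c,g([(170,492)]),z),ray(cam("top"),(np.array([(403,412)])+.5)/5.6-.5+[365,155],z))
for yaw in (9.5,10):
  R=Ro.from_euler('z',yaw,degrees=True).as_matrix()
  print("pan centre:",s.mean(0)-R@[54,0,0],n-R@[-54,54,0],ray(c,g([(346,509)]),60)-R@[-54,-54,0],b.mean(0)+R@[30,0,0],s[0]-R@[54,54,0],s[1]-R@[54,-54,0],"btn exp",b.mean(0)+R@[-74,-42,0])
E
```

```text
[[ 486.7 -188.7   44. ]
 [ 678.8 -153.5   44. ]
 [ 707.1 -308.5   44. ]
 [ 514.  -342.    44. ]] [ 596.7 -248.2   44. ]
[195.3 157.6 195.9 155.7] [10.4 10.4  9.8 10.1]
near left top [[ 563.5 -199.7   68. ]]
near right z60 [[ 581.7 -305.    60. ]]
far outer top [[ 668.  -180.8   68. ]
 [ 687.3 -286.4   68. ]] [ 677.7 -233.6   68. ] 10.345573552123014
btn 50 [[ 528.8 -306.7   50. ]] [[ 532.9 -305.8   50. ]]
btn 55 [[ 529.6 -304.8   55. ]] [[ 531.7 -304.7   55. ]]
btn 60 [[ 530.5 -302.9   60. ]] [[ 530.6 -303.5   60. ]]
btn 65 [[ 531.3 -301.    65. ]] [[ 529.4 -302.4   65. ]]
pan centre: [ 624.4 -242.5   68. ] [[ 625.7 -244.1   68. ]] [[ 626.1 -242.9   60. ]] [ 626.2 -243.2   44. ] [ 623.7 -243.    68. ] [ 625.1 -242.1   68. ] btn exp [ 530.6 -301.8   44. ]
pan centre: [ 624.5 -243.    68. ] [[ 626.1 -243.5   68. ]] [[ 625.5 -242.5   60. ]] [ 626.2 -243.    44. ] [ 624.2 -243.4   68. ] [ 624.8 -242.6   68. ] btn exp [ 531.1 -302.4   44. ]
```

```bash
python3 -m jog '[[[-0.001,0.055,0],[0,0,0.074],1],[[-0.001,0.055,0],[0,0,0.074],1],[[-0.001,0.055,0],[0,0,0.074],1],[[-0.001,0.055,0],[0,0,0.074],1],[[-0.001,0.055,0],[0,0,0.074],1],[[-0.001,0.055,0],[0,0,0.074],1],[[-0.001,0.055,-0.005],[0,0,0.074],1],[[-0.001,0.055,-0.01],[0,0,0.074],1],[[-0.001,0.055,-0.01],[0,0,0.074],1],[[0,0,0],[0,0,0],1],[[0,0,0],[0,0,0],1]]'
python3 - <<'E'
from h import *
import pickle
o=env.get_obs();im=env.read_camera("wrist")[:,:,::-1]
print(o["t"],o["position"],o["tcp_rot"],o["qd"].round(3),o["force"])
cv2.imwrite("pics/w2.png",im);pickle.dump(o,open("w2.pkl","wb"))
E
```

```text
t: 2.82
position: [585.8, 243.9, 229.6]
tcp_rot: [1.283, 2.867, -0.002]
force: [0.3, 0.3, -0.6]
grip_width: 94.0
2.825 [585.77310626 243.86548691 229.59092267] [ 1.28325041e+00  2.86699087e+00 -1.89103826e-03] [-0.019 -0.008 -0.002  0.001  0.     0.   ] [ 0.3303687   0.30740512 -0.56326573]
```

View pics/w2.png

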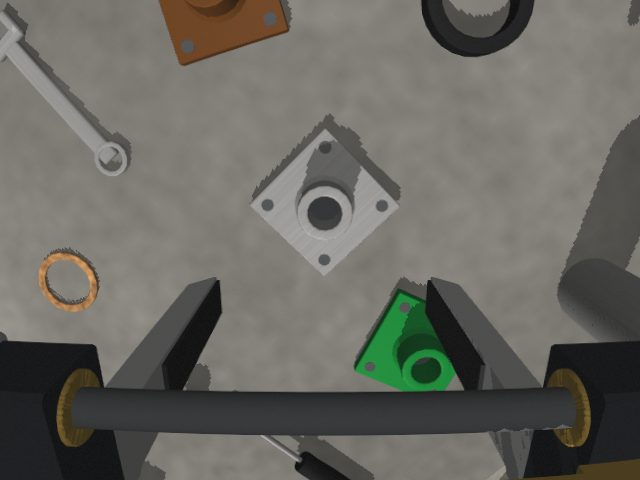

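```bash
python3 - <<'E'
from h import *
import pickle
np.set_printoptions(precision=2,suppress=True)
o=pickle.load(open("w2.pkl","rb"));c=cam("wrist",o)
a=cv2.imread('pics/w2.png')
cv2.imwrite('pics/c2.png',cv2.resize(a[120:285,240:410],None,fx=3.6,fy=3.6,interpolation=cv2.INTER_CUBIC))
b=ray(c,[(251,207),(324,275),(399,208),(325,130)],12);print(b,b.mean(0))
e=np.diff(np.r_[b,b[:1]],axis=0);print(np.linalg.norm(e,axis=1),np.degrees(np.arctan2(e[:,1],e[:,0]))%90)
print(ray(c,[(324,212)],46))
h=ray(c,[(267,205),(324.5,260),(382,206),(325,147)],12);print("holes",h.mean(0));d=h[2]-h[0];d2=h[3]-h[1];print(np.degrees(np.arctan2(d[1],d[0]))%90,np.degrees(np.arctan2(d2[1],d2[0]))%90)
M=Ro.from_rotvec(o["tcp_rot"]).as_matrix();print(M, "jaw deg",np.degrees(np.arctan2(M[1,1],M[0,1])))
E
```

```text
[[536.5  202.86  12.  ]
 [627.84 198.22  12.  ]
 [635.31 290.02  12.  ]
 [541.07 296.47  12.  ]] [585.18 246.89  12.  ]
[91.46 92.11 94.46 93.73] [87.09 85.35 86.09 87.21]
[[583.06 248.25  46.  ]]
holes [584.44 247.56  12.  ]
41.305245146205515 41.597281876823786
[[-0.67  0.75 -0.  ]
 [ 0.75  0.67 -0.  ]
 [-0.   -0.   -1.  ]] jaw deg 41.77388626792566
```

View pics/c2.png

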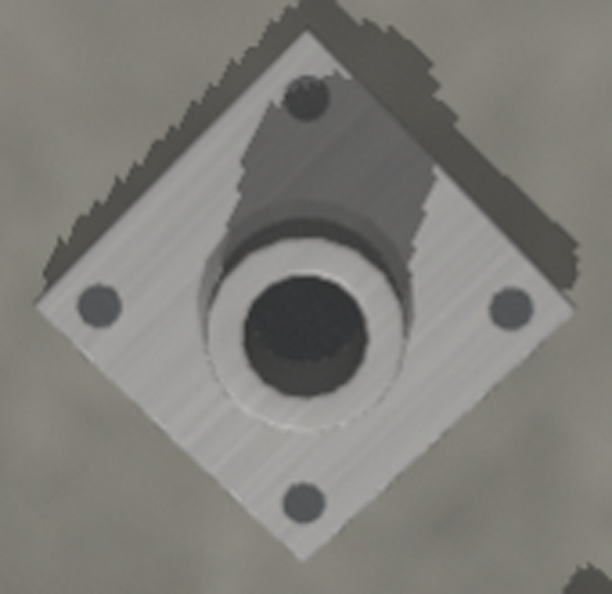

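```bash
python3 -m jog '[[[-0.002,0.004,-0.055],[0,0,0],1],[[0,0,-0.055],[0,0,0],1],[[0,0,-0.05],[0,0,0],1],[[0,0,-0.015],[0,0,0],1],[[0,0,-0.0145],[0,0,0],1],[[0,0,0],[0,0,0],1]]'; python3 -m jog '[[[0,0,0],[0,0,0],0.3],[[0,0,0],[0,0,0],0.3],[[0,0,0],[0,0,0],0.3],[[0,0,0],[0,0,0],0.3],[[0,0,0],[0,0,0],0.3],[[0,0,0],[0,0,0],0.3]]' 20
```

```text
t: 3.62
position: [584.4, 249.3, 40.6]
tcp_rot: [1.282, 2.867, 0.001]
force: [-0.3, -0.2, -0.1]
grip_width: 94.0
t: 4.38
position: [583.3, 249.5, 40.0]
tcp_rot: [-1.28, -2.868, 0.001]
force: [-0.1, -0.3, 1.2]
grip_width: 45.6
```

```bash
python3 -m jog '[[[0,0,0.02],[0,0,0],0.3],[[0,0,0.045],[0,0,0],0.3],[[0,0,0.045],[0,0,0],0.3]]'; python3 -m jog '[[[0.004,-0.03,0],[0,0,0.026],0.3],[[0.004,-0.053,0],[0,0,0.026],0.3],[[0.004,-0.053,0],[0,0,0.026],0.3],[[0.004,-0.053,0],[0,0,0.026],0.3],[[0.004,-0.053,0],[0,0,0.026],0.3],[[0.004,-0.053,0],[0,0,0.026],0.3],[[0.004,-0.053,0],[0,0,0.026],0.3],[[0.004,-0.053,0],[0,0,0.026],0.3],[[0.004,-0.053,0],[0,0,0.026],0.3],[[0.002,-0.044,0],[0,0,0.005],0.3],[[0,0,0],[0,0,0],0.3],[[0,0,0],[0,0,0],0.3]]'
python3 - <<'E'
from h import *
import pickle
o=env.get_obs();im=env.read_camera("wrist")[:,:,::-1]
print(o["t"],o["position"],o["tcp_rot"],o["qd"].round(3),o["force"],o["grip_width"])
cv2.imwrite("pics/w3.png",im);pickle.dump(o,open("w3.pkl","wb"))
M=Ro.from_rotvec(o["tcp_rot"]).as_matrix();print("jaw deg",np.degrees(np.arctan2(M[1,1],M[0,1])))
E
```

```text
t: 4.75
position: [582.6, 249.5, 149.2]
tcp_rot: [-1.28, -2.866, 0.004]
force: [0.1, 0.6, -5.5]
grip_width: 46.0
t: 6.25
position: [620.8, -247.6, 148.4]
tcp_rot: [-0.93, -2.997, -0.003]
force: [0.1, 0.8, -5.0]
grip_width: 45.7
6.25 [ 620.77800224 -247.55294647  148.39443276] [-9.29771445e-01 -2.99735036e+00 -2.64621939e-03] [ 0.023 -0.012  0.004 -0.003  0.001 -0.001] [ 0.08920205  0.81565515 -4.95997072] 45.69407232219082
jaw deg 55.532385701537656
```

View pics/w3.png

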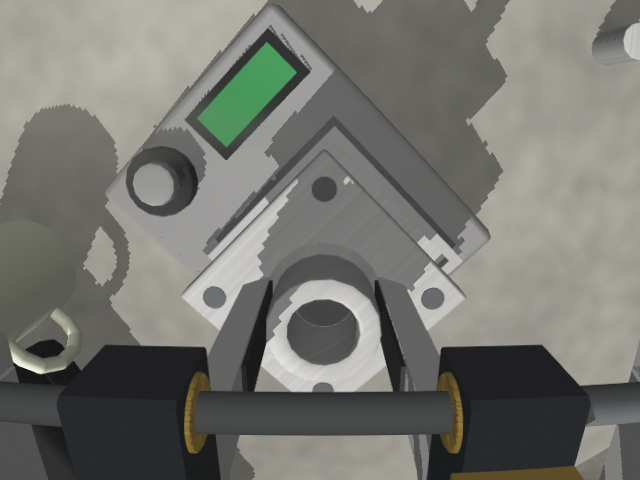

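```bash
python3 - <<'E'
from h import *
import pickle
np.set_printoptions(precision=2,suppress=True)
o=pickle.load(open("w3.pkl","rb"));c=cam("wrist",o)
a=cv2.imread('pics/w3.png')
cv2.imwrite('pics/c3.png',cv2.resize(a[100:320,170:490],None,fx=2.5,fy=2.5,interpolation=cv2.INTER_CUBIC))
p=ray(c,[(181,296),(323,150),(466,297)],120.4);print(p);print("centre",(p[0]+p[2])/2)
for i in(0,1):
  d=p[i+1]-p[i];print(np.linalg.norm(d),np.degrees(np.arctan2(d[1],d[0]))%90)
d=p[2]-p[0];print(np.linalg.norm(d),(np.degrees(np.arctan2(d[1],d[0]))-45)%90)
d=np.diff(ray(c,[(214,297),(433,298)],120.4),axis=0)[0];print("holes yaw",(np.degrees(np.arctan2(d[1],d[0]))-45)%90)
E
```

```text
[[ 584.3  -302.3   120.4 ]
 [ 566.94 -210.07  120.4 ]
 [ 659.95 -192.92  120.4 ]]
centre [ 622.13 -247.61  120.4 ]
93.85733552544806 10.658607858298012
94.57733138967298 10.443467037201245
132.99401530930854 10.331291718441449
holes yaw 10.265508445145834
```

View pics/c3.png

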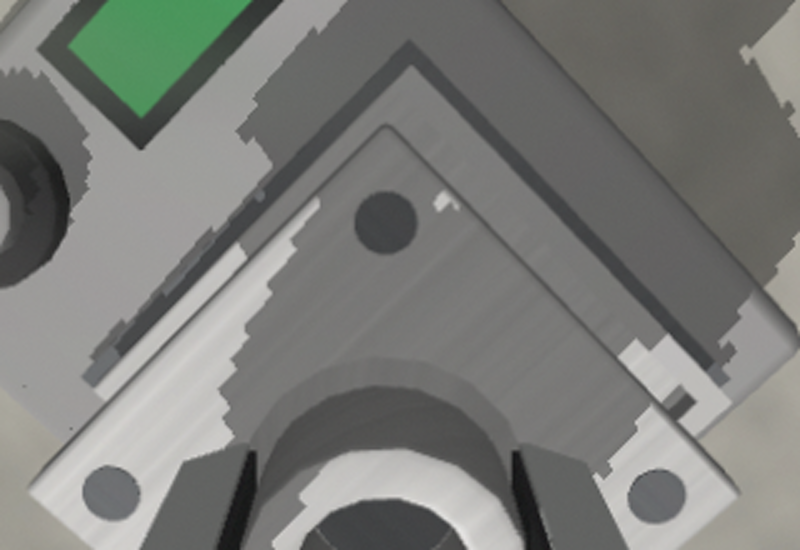

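```bash
python3 -m jog '[[[-0.001,-0.001,-0.02],[0,0,0],0.3],[[0,0,-0.015],[0,0,0],0.3],[[0,0,-0.008],[0,0,0],0.3],[[0,0,-0.002],[0,0,0],0.3],[[0,0,-0.001],[0,0,0],0.3],[[0,0,0],[0,0,0],0.3]]';  python3 -m jog '[[[0,0,-0.001],[0,0,0],0.3],[[0,0,0],[0,0,0],0.3]]'
```

```text
t: 7.05
position: [621.1, -249.4, 104.5]
tcp_rot: [0.929, 3.0, -0.0]
force: [-0.4, -0.3, -5.1]
grip_width: 46.2
t: 7.3
position: [620.7, -249.4, 103.1]
tcp_rot: [0.93, 3.001, 0.0]
force: [-0.3, 0.0, -5.0]
grip_width: 45.9
```

```bash
for i in 1; do python3 -m jog '[[[0,0,-0.001],[0,0,0],0.3],[[0,0,0],[0,0,0],0.3]]';  done; python3 -m jog '[[[0,0,-0.0007],[0,0,0],0.3],[[0,0,0],[0,0,0],0.3]]'; python3 -m jog '[[[0,0,-0.0005],[0,0,0],0.3],[[0,0,0],[0,0,0],0.3]]'
```

```text
t: 7.55
position: [620.7, -249.3, 101.9]
tcp_rot: [-0.93, -3.001, -0.0]
force: [-0.3, 0.4, -4.8]
grip_width: 46.0
t: 7.8
position: [620.7, -249.2, 101.2]
tcp_rot: [-0.93, -3.001, -0.0]
force: [0.1, -0.0, -4.7]
grip_width: 45.8
t: 8.05
position: [620.7, -249.3, 100.8]
tcp_rot: [-0.93, -3.001, -0.0]
force: [-0.9, -0.3, -6.0]
grip_width: 45.3
```

```bash
python3 -m jog '[[[0,0,-0.0005],[0,0,0],0.3],[[0,0,0],[0,0,0],0.3]]'; python3 -m jog '[[[0,0,-0.0004],[0,0,0],0.3],[[0,0,0],[0,0,0],0.3]]'; python3 - <<'E'
from h import *
for i in range(3):
  print(env.get_obs()["force"].round(2)); im=env.read_camera("wrist")
cv2.imwrite("pics/w4.png",im[:,:,::-1])
E
```

```text
t: 8.3
position: [620.7, -249.3, 100.2]
tcp_rot: [-0.93, -3.001, -0.0]
force: [0.2, -0.4, -4.5]
grip_width: 45.9
t: 8.55
position: [620.8, -249.4, 100.0]
tcp_rot: [0.929, 3.001, -0.0]
force: [-0.6, 0.4, -4.7]
grip_width: 46.1
[-0.56  0.42 -4.68]
[ 0.05 -0.3  -4.6 ]
[-0.39  0.18 -5.29]
```

View pics/w4.png

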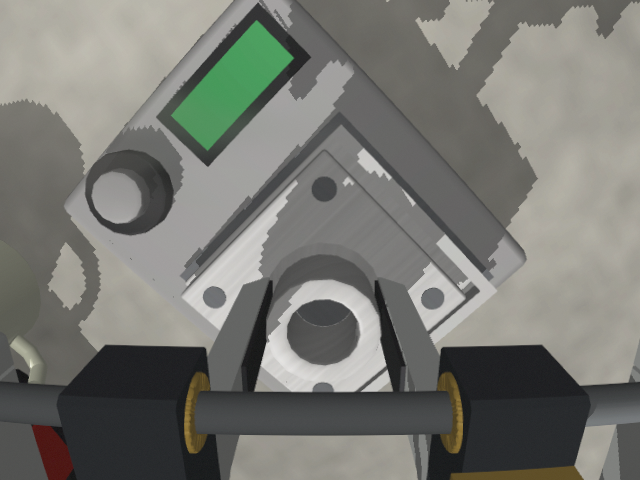

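```bash
for i in 1; do python3 -m jog '[[[0,0,-0.0004],[0,0,0],0.3],[[0,0,0],[0,0,0],0.3]]'; python3 -m jog '[[[0,0,-0.0003],[0,0,0],0.3],[[0,0,0],[0,0,0],0.3]]'; python3 -m jog '[[[0,0,-0.0003],[0,0,0],0.3],[[0,0,0],[0,0,0],0.3]]'; done
```

```text
t: 8.95
position: [620.9, -249.4, 99.9]
tcp_rot: [0.929, 3.0, -0.0]
force: [-0.1, 1.2, -1.0]
grip_width: 46.0
t: 9.2
position: [621.0, -249.4, 99.9]
tcp_rot: [0.929, 3.0, -0.0]
force: [-0.5, -0.0, 2.0]
grip_width: 45.4
t: 9.45
position: [621.1, -249.5, 99.9]
tcp_rot: [0.929, 3.0, -0.0]
force: [-1.3, 1.4, 5.3]
grip_width: 46.0
```

```bash
python3 -m jog '[[[0,0,0.0005],[0,0,0],0.3],[[0,0,0],[0,0,0],0.3]]' 8; python3 -m jog '[[[0.0006,0.0009,0],[0,0,0],0.3],[[0.0006,0.0009,0],[0,0,0],0.3],[[0.0006,0.0009,0],[0,0,0],0.3],[[0,0,0],[0,0,0],0.3]]'
cat > f.py <<'E'
from h import *
F=[];P=[]
for i in range(5):
    o=env.get_obs();F.append(o["force"]);P.append(o["position"]);env.read_camera("top")
F=np.mean(F,0);P=np.mean(P,0);R=Ro.from_euler('z',10.2,degrees=True).as_matrix()
M=Ro.from_rotvec(o["tcp_rot"]).as_matrix()
print(o["t"],"F scale",(R.T@F).round(2),"P rel",(R.T@(P-[625.3,-243,60])).round(2),"jaw",np.degrees(np.arctan2(M[1,1],M[0,1])).round(2),"T",o["wrist_torque"].round(2),o["grip_width"].round(1))
E
python3 f.py
```

```text
t: 9.7
position: [621.2, -249.5, 99.8]
tcp_rot: [0.929, 3.0, -0.0]
force: [-0.6, 0.5, 4.3]
grip_width: 46.1
t: 10.2
position: [623.0, -247.2, 99.8]
tcp_rot: [0.929, 3.0, -0.001]
force: [-1.0, -1.6, 4.5]
grip_width: 46.1Traceback (most recent call last):
  File "f.py", line 7, in <module>
    print(o["t"],"F scale",(R.T@F).round(2),"P rel",(R.T@(P-[625.3,-243,60])).round(2),"jaw",np.degrees(np.arctan2(M[1,1],M[0,1])).round(2),"T",o["wrist_torque"].round(2),o["grip_width"].round(1))
                                                                                                                                                                           ^^^^^^^^^^^^^^^^^^^^^
AttributeError: 'float' object has no attribute 'round'
```

```bash
sed -i 's/o\["grip_width"\].round(1)/round(o["grip_width"],1)/' f.py; python3 -m jog '[[[0.0006,0.0009,0.0004],[0,0,0],0.3],[[0.0,0,0],[0,0,0],0.3]]'; python3 f.py
```

```text
t: 10.7
position: [623.5, -245.9, 99.8]
tcp_rot: [0.929, 3.0, -0.001]
force: [0.2, -1.4, 3.3]
grip_width: 46.2
10.9 F scale [-0.01 -1.65  4.16] P rel [-2.35 -2.56 39.84] jaw 55.58 T [-0.29 -0.12  0.04] 46.1
```

```bash
python3 -m jog '[[[0.0003,0.00045,0.0005],[0,0,0],0.3],[[0.0,0,0],[0,0,0],0.3]]'; python3 f.py
```

```text
t: 11.2
position: [623.2, -244.9, 99.9]
tcp_rot: [-0.929, -3.0, -0.001]
force: [-0.3, -0.7, 1.8]
grip_width: 46.0
11.4 F scale [ 0.07 -0.74  1.44] P rel [-2.35 -1.53 39.91] jaw 55.58 T [-0.12 -0.18  0.02] 46.4
```

```bash
python3 -m jog '[[[0.0003,0.00045,0.0002],[0,0,0],0.3],[[0.0,0,0],[0,0,0],0.3]]'; python3 f.py;python3 -m jog '[[[0.0003,0.00045,0],[0,0,0],0.3],[[0.0,0,0],[0,0,0],0.3]]'; python3 f.py
```

```text
t: 11.7
position: [623.3, -244.5, 99.9]
tcp_rot: [-0.929, -3.0, -0.001]
force: [-0.4, -0.8, -1.0]
grip_width: 46.4
11.9 F scale [-0.18 -0.28 -1.81] P rel [-2.24 -1.11 39.96] jaw 55.58 T [-0.07 -0.06  0.01] 46.2
t: 12.2
position: [623.7, -244.1, 100.0]
tcp_rot: [-0.929, -3.0, -0.001]
force: [-0.3, 0.2, -4.9]
grip_width: 45.7
12.4 F scale [-0.62  0.21 -4.64] P rel [-1.78 -0.77 40.05] jaw 55.57 T [ 0.   -0.01 -0.06] 46.5
```

```bash
python3 -m jog '[[[0.0003,0.00045,-0.00015],[0,0,0],0.3],[[0.0,0,0],[0,0,0],0.3]]'; python3 f.py;python3 -m jog '[[[0,0,0],[0,0,0],0.3],[[0.0,0,0],[0,0,0],0.3]]'; python3 f.py
```

```text
t: 12.7
position: [623.8, -243.9, 100.1]
tcp_rot: [-0.929, -3.0, 0.0]
force: [-1.8, -0.6, -4.8]
grip_width: 45.8
12.9 F scale [-2.16 -0.44 -4.91] P rel [-1.61 -0.59 40.14] jaw 55.58 T [-0.11  0.33  0.01] 46.0
t: 13.2
position: [623.9, -243.9, 100.2]
tcp_rot: [-0.929, -3.0, 0.0]
force: [-2.5, -1.2, -5.4]
grip_width: 46.0
13.4 F scale [-2.89 -0.05 -5.18] P rel [-1.5  -0.62 40.21] jaw 55.58 T [-0.17  0.48 -0.01] 46.1
```

```bash
python3 -m jog '[[[-0.0001,0.0005,-0.0003],[0,0,0],0.3],[[0.0,0,0],[0,0,0],0.3]]'; python3 f.py;python3 -m jog '[[[-0.0001,0.0005,0],[0,0,0],0.3],[[0.0,0,0],[0,0,0],0.3]]'; python3 f.py
```

```text
t: 13.7
position: [623.9, -243.6, 100.1]
tcp_rot: [-0.929, -3.001, 0.001]
force: [-3.7, -2.2, -4.3]
grip_width: 46.0
13.9 F scale [-3.97 -0.65 -4.36] P rel [-1.42 -0.31 40.06] jaw 55.58 T [-0.36  0.75 -0.04] 46.3
t: 14.2
position: [623.9, -242.9, 100.0]
tcp_rot: [-0.929, -3.001, 0.0]
force: [-4.2, -2.2, -4.3]
grip_width: 46.0
14.4 F scale [-5.13 -0.97 -3.78] P rel [-1.36  0.33 40.06] jaw 55.58 T [-0.36  0.81 -0.02] 46.1
```

```bash
python3 -m jog '[[[-0.0004,0.0004,0],[0,0,0],0.3],[[0.0,0,0],[0,0,0],0.3]]'; python3 f.py;python3 -m jog '[[[-0.0002,0.0004,0],[0,0,0],0.3],[[0.0,0,0],[0,0,0],0.3]]'; python3 f.py
```

```text
t: 14.7
position: [623.8, -242.4, 100.1]
tcp_rot: [0.93, 3.001, 0.0]
force: [-4.2, -1.8, -3.5]
grip_width: 46.4
14.9 F scale [-4.31 -1.13 -3.75] P rel [-1.42  0.85 40.07] jaw 55.58 T [-0.34  0.77 -0.03] 46.5
t: 15.2
position: [623.7, -242.3, 100.0]
tcp_rot: [0.929, 3.0, -0.0]
force: [-3.4, -2.1, -4.0]
grip_width: 46.2
15.4 F scale [-4.14 -1.6  -4.14] P rel [-1.47  0.96 40.06] jaw 55.58 T [-0.56  0.59 -0.  ] 46.3
```

```bash
python3 -m jog '[[[0,0.0002,-0.0001],[0,0,0],0.3],[[0.0,0,0],[0,0,0],0.3]]'; python3 f.py;python3 -m jog '[[[0,0.0001,0],[0,0,0],0.3],[[0.0,0,0],[0,0,0],0.3]]'; python3 f.py
```

```text
t: 15.7
position: [623.7, -242.2, 100.1]
tcp_rot: [0.929, 3.0, -0.001]
force: [-3.7, -2.3, -4.0]
grip_width: 46.3
15.9 F scale [-4.33 -2.43 -3.72] P rel [-1.47  1.03 40.08] jaw 55.58 T [-0.74  0.62 -0.06] 46.0
t: 16.2
position: [623.7, -242.2, 100.1]
tcp_rot: [0.929, 3.0, -0.001]
force: [-4.1, -3.8, -3.8]
grip_width: 46.0
16.4 F scale [-4.53 -2.91 -4.12] P rel [-1.44  1.07 40.09] jaw 55.58 T [-0.75  0.65 -0.08] 46.1
```

```bash
python3 -m jog '[[[0.0001,0.0003,-0.0001],[0,0,0],0.3],[[0.0,0,0],[0,0,0],0.3]]'; python3 f.py;python3 -m jog '[[[0,0,0],[0,0,0],0.3],[[0.0,0,0],[0,0,0],0.3]]'; python3 f.py
```

```text
t: 16.7
position: [623.7, -242.1, 100.1]
tcp_rot: [0.929, 3.0, -0.002]
force: [-4.4, -4.3, -2.9]
grip_width: 46.0
16.9 F scale [-4.15 -3.18 -3.45] P rel [-1.4   1.12 40.07] jaw 55.58 T [-0.84  0.65 -0.07] 46.1
t: 17.2
position: [623.7, -242.2, 100.1]
tcp_rot: [0.929, 3.0, -0.002]
force: [-4.8, -3.1, -3.5]
grip_width: 46.1
17.4 F scale [-4.61 -3.14 -3.49] P rel [-1.41  1.11 40.07] jaw 55.58 T [-0.82  0.67 -0.11] 46.0
```

```bash
python3 -m jog '[[[0.0002,0.0004,0],[0,0,0],0.3],[[0.0,0,0],[0,0,0],0.3]]'; python3 f.py;python3 -m jog '[[[0.0001,0.0002,0],[0,0,0],0.3],[[0.0,0,0],[0,0,0],0.3]]'; python3 f.py
```

```text
t: 17.7
position: [623.8, -242.1, 100.1]
tcp_rot: [0.929, 3.0, -0.003]
force: [-3.7, -4.0, -2.9]
grip_width: 46.0
17.9 F scale [-4.99 -3.03 -3.5 ] P rel [-1.34  1.18 40.09] jaw 55.58 T [-0.92  0.75 -0.05] 46.2
t: 18.2
position: [623.8, -242.0, 100.1]
tcp_rot: [0.929, 3.0, -0.003]
force: [-4.9, -5.2, -4.4]
grip_width: 46.0
18.4 F scale [-5.44 -3.93 -3.63] P rel [-1.32  1.23 40.09] jaw 55.58 T [-1.01  0.82 -0.04] 46.1
```

```bash
python3 - <<'E'
from h import *
im=env.read_camera("wrist")[:,:,::-1]
cv2.imwrite("pics/w5.png",cv2.resize(im[80:420,160:560],None,fx=1.9,fy=1.76,interpolation=cv2.INTER_CUBIC))
im=env.read_camera("scene")[:,:,::-1]
cv2.imwrite("pics/s5.png",cv2.resize(im[240:340,160:290],None,fx=6,fy=6,interpolation=cv2.INTER_CUBIC))
E
```

```text
(no output)
```

View pics/w5.png

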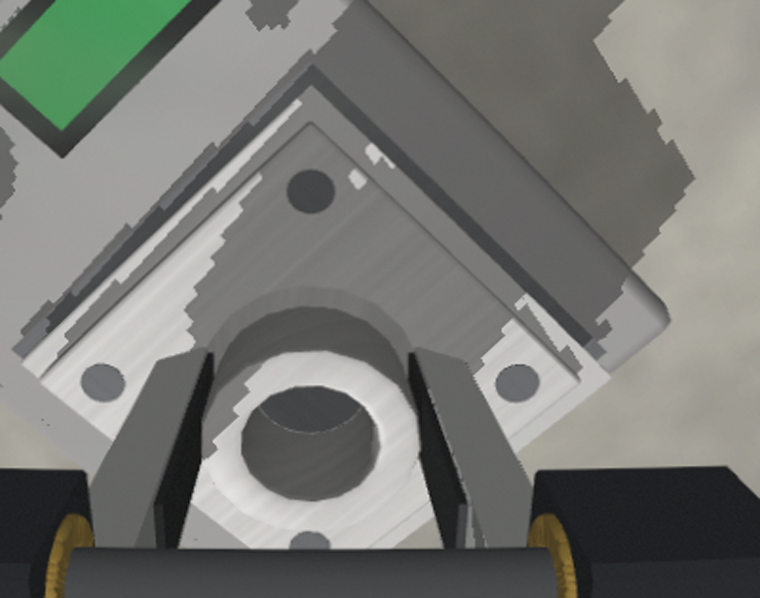

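View pics/s5.png

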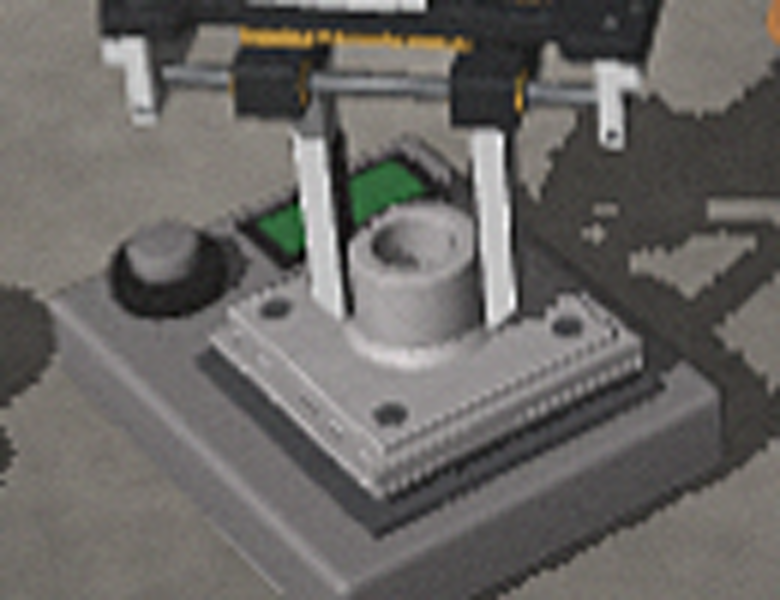

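The housing looks flat and parallel to both stops (stop_left at upper right, stop_far at lower right in the wrist view). I'll keep raising the push towards 7 N on each.

```bash
python3 -m jog '[[[0.0001,0.0005,0],[0,0,0],0.3],[[0.0,0,0],[0,0,0],0.3]]'; python3 f.py;python3 -m jog '[[[0.0001,0.0004,0],[0,0,0],0.3],[[0.0,0,0],[0,0,0],0.3]]'; python3 f.py
```

```text
t: 18.8
position: [623.8, -241.9, 100.1]
tcp_rot: [0.929, 3.0, -0.004]
force: [-4.2, -6.0, -4.0]
grip_width: 46.4
19.0 F scale [-5.84 -5.23 -3.13] P rel [-1.26  1.33 40.13] jaw 55.59 T [-1.19  0.81 -0.08] 46.1
t: 19.3
position: [623.9, -241.8, 100.1]
tcp_rot: [0.929, 3.0, -0.005]
force: [-5.0, -7.0, -4.0]
grip_width: 46.1
19.5 F scale [-6.09 -5.86 -3.76] P rel [-1.22  1.4  40.14] jaw 55.59 T [-1.26  0.88 -0.04] 46.2
```

```bash
python3 -m jog '[[[0.0003,0.0004,0],[0,0,0],0.3],[[0.0,0,0],[0,0,0],0.3]]'; python3 f.py;python3 -m jog '[[[0.0002,0.0003,0],[0,0,0],0.3],[[0.0,0,0],[0,0,0],0.3]]'; python3 f.py
```

```text
t: 19.8
position: [623.9, -241.7, 100.2]
tcp_rot: [0.929, 3.001, -0.006]
force: [-5.5, -7.6, -3.6]
grip_width: 46.4
20.0 F scale [-6.79 -5.83 -3.18] P rel [-1.15  1.48 40.16] jaw 55.59 T [-1.34  0.89 -0.1 ] 46.1
t: 20.3
position: [624.0, -241.7, 100.2]
tcp_rot: [0.929, 3.001, -0.007]
force: [-6.3, -7.1, -2.4]
grip_width: 45.8
20.5 F scale [-7.56 -6.34 -2.95] P rel [-1.09  1.53 40.18] jaw 55.59 T [-1.39  1.06 -0.08] 46.2
```

```bash
python3 -m jog '[[[-0.0001,0.0004,0],[0,0,0],0.3],[[0.0,0,0],[0,0,0],0.3],[[0.0,0,0],[0,0,0],0.3],[[0.0,0,0],[0,0,0],0.3]]'; python3 f.py
```

```text
t: 21.05
position: [624.0, -241.6, 100.2]
tcp_rot: [0.929, 3.0, -0.007]
force: [-5.4, -7.5, -2.2]
grip_width: 46.3
21.25 F scale [-6.6  -6.95 -3.03] P rel [-1.08  1.62 40.23] jaw 55.6 T [-1.56  1.05 -0.09] 46.7
```

```bash
python3 -m jog '[[[0.0002,0.0001,0],[0,0,0],0.3],[[0.0,0,0],[0,0,0],0.3]]'; python3 f.py; python3 -m jog '[[[-0.0003,-0.0006,-0.0001],[0,0,0],0.3],[[0.0,0,0],[0,0,0],0.3]]'; python3 f.py;  python3 -m jog '[[[-0.0003,-0.0006,-0.0001],[0,0,0],0.3],[[0.0,0,0],[0,0,0],0.3]]'; python3 f.py
```

```text
t: 21.55
position: [624.0, -241.6, 100.2]
tcp_rot: [0.929, 3.001, -0.008]
force: [-6.2, -8.1, -3.2]
grip_width: 46.2
21.75 F scale [-7.33 -6.95 -2.9 ] P rel [-1.04  1.63 40.22] jaw 55.6 T [-1.57  1.08 -0.12] 46.1
t: 22.05
position: [623.9, -241.7, 100.2]
tcp_rot: [0.929, 3.0, -0.006]
force: [-6.3, -7.1, -3.4]
grip_width: 46.1
22.25 F scale [-6.89 -5.98 -3.07] P rel [-1.13  1.52 40.21] jaw 55.59 T [-1.38  0.97 -0.12] 46.2
t: 22.55
position: [623.9, -241.8, 100.2]
tcp_rot: [0.929, 3.0, -0.005]
force: [-5.3, -6.0, -2.6]
grip_width: 46.2
22.75 F scale [-5.93 -5.12 -2.35] P rel [-1.18  1.43 40.2 ] jaw 55.59 T [-1.21  0.9  -0.09] 46.2
```

Peak was about 7.3 N on the far stop and 7.0 N on the left stop at the same time. Now I unload gradually before releasing.

```bash
python3 -m jog '[[[-0.0003,-0.0006,-0.0001],[0,0,0],0.3],[[0.0,0,0],[0,0,0],0.3],[[-0.0003,-0.0005,-0.0001],[0,0,0],0.3],[[0.0,0,0],[0,0,0],0.3]]'; python3 f.py; python3 -m jog '[[[-0.0002,-0.0003,-0.0001],[0,0,0],0.3],[[0.0,0,0],[0,0,0],0.3],[[0.0,0,0],[0,0,0],0.3]]'; python3 f.py
```

```text
t: 23.3
position: [623.8, -242.0, 100.1]
tcp_rot: [0.929, 2.999, -0.002]
force: [-4.1, -4.4, -2.3]
grip_width: 46.1
23.5 F scale [-5.42 -3.39 -1.75] P rel [-1.32  1.25 40.13] jaw 55.57 T [-0.81  0.71 -0.05] 46.3
t: 23.92
position: [623.8, -242.0, 100.1]
tcp_rot: [0.929, 2.999, -0.001]
force: [-4.1, -4.2, -1.2]
grip_width: 46.0
24.125 F scale [-4.86 -3.42 -1.87] P rel [-1.34  1.2  40.13] jaw 55.57 T [-0.68  0.66 -0.06] 46.1
```

```bash
python3 -m jog '[[[-0.0004,-0.0004,-0.0001],[0,0,0],0.3],[[0.0,0,0],[0,0,0],0.3],[[-0.0003,-0.0003,-0.0001],[0,0,0],0.3],[[0.0,0,0],[0,0,0],0.3]]'; python3 f.py; python3 -m jog '[[[-0.0002,-0.0001,0],[0,0,0],0.3],[[0.0,0,0],[0,0,0],0.3],[[0.0,0,0],[0,0,0],0.3]]'; python3 f.py
```

```text
t: 24.68
position: [623.6, -242.2, 100.1]
tcp_rot: [0.929, 2.998, 0.0]
force: [-1.7, -1.9, 3.7]
grip_width: 46.2
24.875 F scale [-2.2  -1.78  3.97] P rel [-1.55  1.09 40.03] jaw 55.58 T [-0.42  0.25 -0.06] 46.0
t: 25.3
position: [623.5, -242.2, 100.0]
tcp_rot: [0.929, 2.998, 0.001]
force: [-1.4, -1.1, 4.9]
grip_width: 45.9
25.5 F scale [-1.3  -1.31  5.38] P rel [-1.65  1.07 40.  ] jaw 55.57 T [-0.26  0.1  -0.06] 46.4
```

```bash
python3 -m jog '[[[0,0,0.0003],[0,0,0],0.3],[[0,0,0],[0,0,0],0.3]]' 4;  python3 f.py; python3 -m jog '[[[0,0,0],[0,0,0],0.55],[[0,0,0],[0,0,0],0.6],[[0,0,0],[0,0,0],0.8],[[0,0,0],[0,0,0],0.85],[[0,0,0],[0,0,0],0.85]]'; python3 f.py
```

```text
t: 25.8
position: [623.4, -242.3, 100.0]
tcp_rot: [0.929, 2.999, 0.001]
force: [-0.6, -1.0, 4.4]
grip_width: 46.4
26.0 F scale [-0.29 -1.43  5.28] P rel [-1.79  1.08 39.93] jaw 55.58 T [-0.33 -0.12 -0.02] 46.0
t: 26.68
position: [622.4, -242.1, 99.3]
tcp_rot: [-0.93, -3.001, -0.0]
force: [0.8, 0.8, 1.1]
grip_width: 79.3
26.875 F scale [0.26 0.14 0.65] P rel [-2.68  1.34 39.41] jaw 55.58 T [ 0.06 -0.19 -0.05] 79.8
```

```bash
python3 -m jog '[[[0,0,0.01],[0,0,0],0.85],[[0,0,0.03],[0,0,0],0.85],[[0,0,0.05],[0,0,0],0.85],[[0,0,0.05],[0,0,0],0.85],[[0,0,0],[0,0,0],0.85],[[0,0,0],[0,0,0],0.85]]'
python3 - <<'E'
from h import *
import pickle
o=env.get_obs();im=env.read_camera("wrist")[:,:,::-1]
print(o["t"],o["position"],o["tcp_rot"])
cv2.imwrite("pics/w6.png",cv2.resize(im[80:330,190:460],None,fx=2.4,fy=2.4,interpolation=cv2.INTER_CUBIC));pickle.dump(o,open("w6.pkl","wb"));cv2.imwrite("pics/w6f.png",im)
E
```

```text
t: 27.68
position: [622.1, -242.0, 239.5]
tcp_rot: [-0.93, -3.001, -0.0]
force: [0.0, 0.0, -0.5]
grip_width: 79.9
27.675 [ 622.10077766 -242.03192538  239.48400278] [-9.29591686e-01 -3.00086809e+00 -1.52091922e-04]
```

View pics/w6f.png

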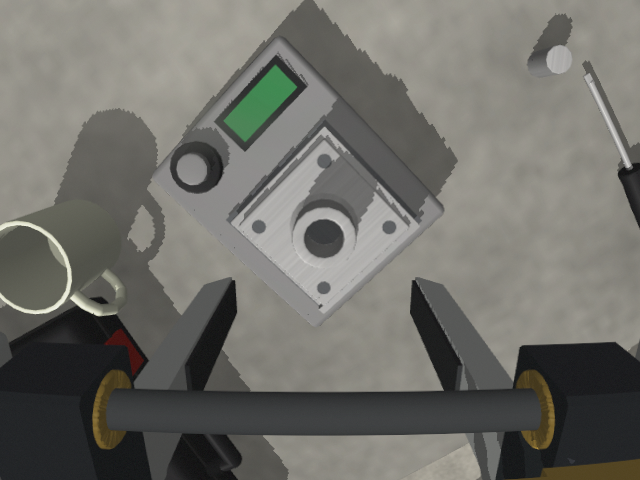

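View pics/w6.png

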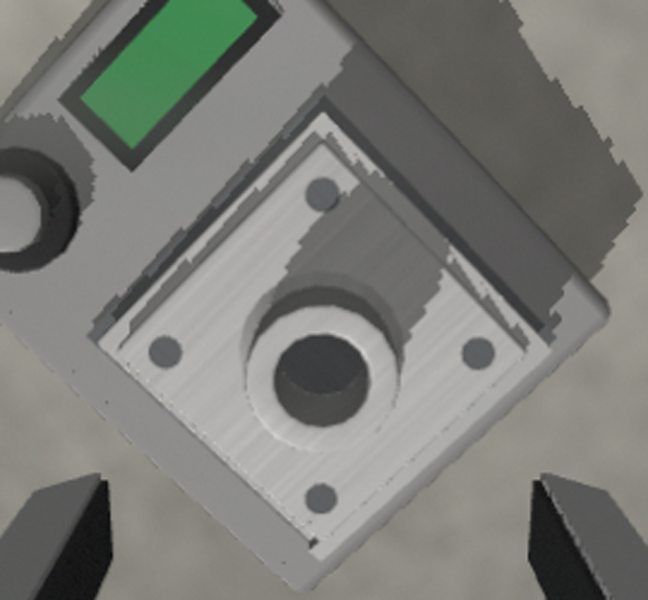

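```bash
python3 - <<'E'
from h import *
import pickle
np.set_printoptions(precision=2,suppress=True)
o=pickle.load(open("w6.pkl","rb"));c=cam("wrist",o)
g=lambda P:(np.array(P,float)+.5)/2.4-.5+[190,80]
R=Ro.from_euler('z',10.2,degrees=True).as_matrix()
hol=ray(c,g([(165,352),(322,193),(478,353),(321,498)]),72)
C=hol.mean(0);d=hol[2]-hol[0];e=hol[1]-hol[3]
print("housing",C,(np.degrees(np.arctan2(d[1],d[0]))-45)%90,(np.degrees(np.arctan2(e[1],e[0]))-45)%90)
L=ray(c,g([(322,113)]),68);B=ray(c,g([(550,343)]),68);L2=ray(c,g([(92,338)]),60)
print("pan c from corners",L-R@[-54,54,0],B-R@[54,54,0],L2-R@[-54,-54,0])
im=cv2.imread("pics/w6f.png");cv2.imwrite("pics/c6.png",cv2.resize(im[120:330,310:420],None,fx=5,fy=2.85*1,interpolation=cv2.INTER_NEAREST))
cv2.imwrite("pics/c6b.png",cv2.resize(im[120:240,310:430],None,fx=5,fy=5,interpolation=cv2.INTER_CUBIC))
E
```

```text
housing [ 624.84 -242.9    72.  ] 10.41405757635681 10.430272210344953
pan c from corners [[ 625.44 -243.79   68.  ]] [[ 621.95 -242.48   68.  ]] [[ 623.29 -242.8    60.  ]]
```

View pics/c6b.png

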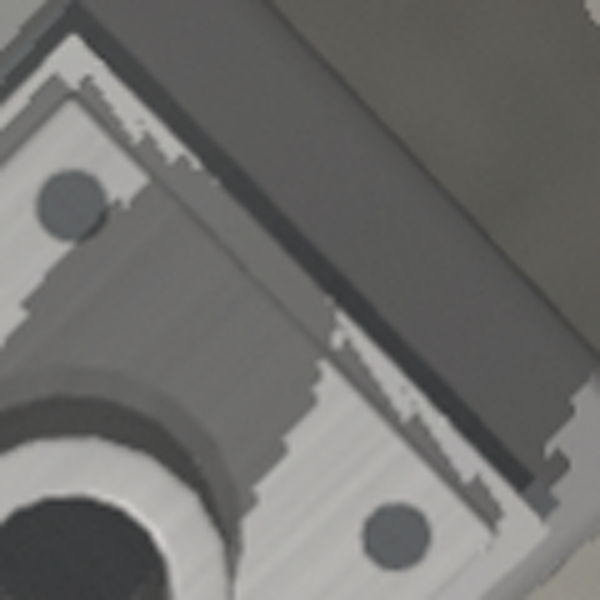

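Housing centre measures (624.8, -242.9) against a pan centre of about (625, -243). Its yaw is 10.4° against about 10.2°. It is seated, so next is the button.

```bash
python3 -m jog '[[[-0.0455,-0.030,0],[0,0,0],0],[[-0.0455,-0.030,0],[0,0,0],0],[[0,0,-0.05],[0,0,0],0],[[0,0,-0.05],[0,0,0],0],[[0,0,-0.03],[0,0,0],0],[[0,0,-0.01],[0,0,0],0],[[0,0,0],[0,0,0],0],[[0,0,0],[0,0,0],0]]' 20
python3 - <<'E'
from h import *
im=env.read_camera("wrist")[:,:,::-1]; o=env.get_obs();print(o["position"],o["grip_width"])
cv2.imwrite("pics/w7.png",im)
im=env.read_camera("scene")[:,:,::-1]
cv2.imwrite("pics/s7.png",cv2.resize(im[220:350,130:300],None,fx=4.5,fy=4.5,interpolation=cv2.INTER_CUBIC))
E
```

```text
t: 28.72
position: [532.3, -302.7, 100.6]
tcp_rot: [0.929, 2.999, -0.001]
force: [0.2, -0.2, -0.1]
grip_width: 3.2
[ 532.34026698 -302.72696996  100.83925605] 1.1140875158971206
```

View pics/w7.png

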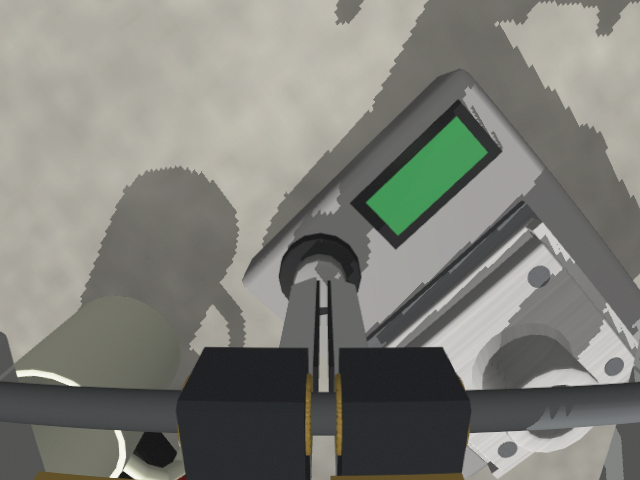

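View pics/s7.png

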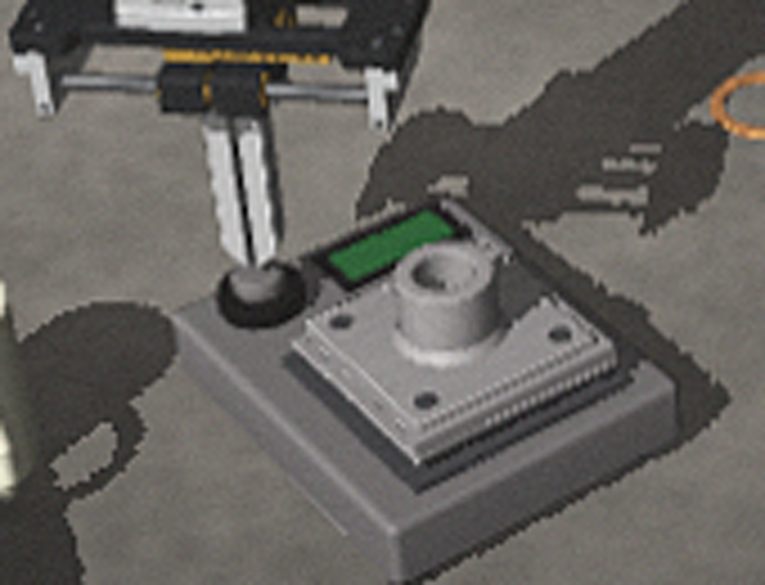

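```bash
python3 -m jog '[[[-0.001,0,-0.008],[0,0,0],0],[[0,0,-0.004],[0,0,0],0],[[0,0,-0.002],[0,0,0],0],[[0,0,0],[0,0,0],0]]'; python3 -m jog '[[[0,0,-0.002],[0,0,0],0],[[0,0,0],[0,0,0],0]]';python3 -m jog '[[[0,0,-0.001],[0,0,0],0],[[0,0,0],[0,0,0],0]]'
```

```text
t: 29.32
position: [530.5, -302.3, 85.8]
tcp_rot: [0.929, 3.001, -0.0]
force: [-0.4, 0.7, 4.7]
grip_width: -0.0
t: 29.58
position: [530.5, -302.3, 85.2]
tcp_rot: [0.929, 3.0, -0.001]
force: [-3.1, 1.7, 12.1]
grip_width: 0.9
t: 29.82
position: [530.6, -302.3, 85.0]
tcp_rot: [0.929, 3.0, -0.001]
force: [-4.2, 1.4, 16.3]
grip_width: 0.5
```

```bash
python3 - <<'E'
from h import *
im=env.read_camera("wrist")[:,:,::-1]
cv2.imwrite("pics/w8.png",cv2.resize(im[200:400,220:440],None,fx=3,fy=3,interpolation=cv2.INTER_CUBIC))
im=env.read_camera("scene")[:,:,::-1]
cv2.imwrite("pics/s8.png",cv2.resize(im[250:310,150:230],None,fx=9,fy=9,interpolation=cv2.INTER_CUBIC))
E
for i in 1; do python3 -m jog '[[[0,0,0.0015],[0,0,0],0],[[0,0,0],[0,0,0],0]]';python3 -m jog '[[[0,0,0.0015],[0,0,0],0],[[0,0,0],[0,0,0],0]]';python3 -m jog '[[[0,0,0.001],[0,0,0],0],[[0,0,0],[0,0,0],0]]';python3 -m jog '[[[0,0,0.001],[0,0,0],0],[[0,0,0],[0,0,0],0]]';python3 -m jog '[[[0,0,0.001],[0,0,0],0],[[0,0,0],[0,0,0],0]]'; done | grep -E 'pos|force'
```

```text
position: [530.5, -302.3, 85.2]
force: [-2.5, 0.7, 8.8]
position: [530.5, -302.3, 85.8]
force: [-0.0, 0.3, 4.4]
position: [530.5, -302.3, 86.4]
force: [-0.4, 0.2, 3.5]
position: [530.5, -302.3, 87.4]
force: [-0.2, 0.0, 2.9]
position: [530.5, -302.3, 88.4]
force: [0.0, -1.0, 2.2]
```

View pics/w8.png

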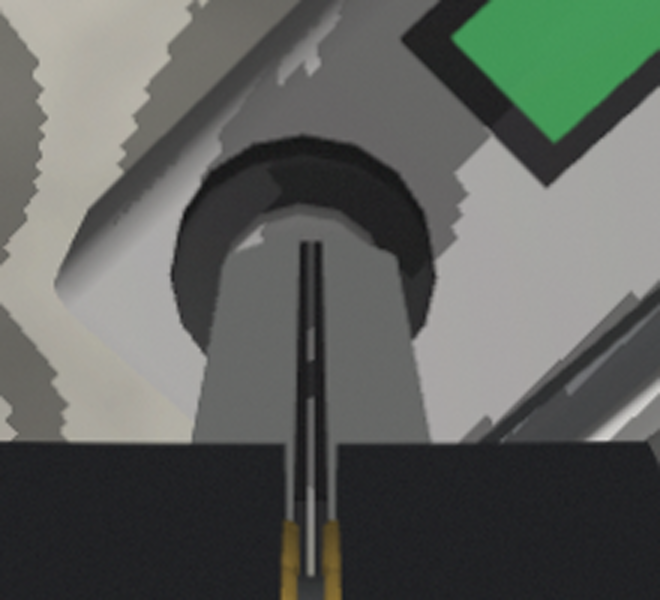

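View pics/s8.png

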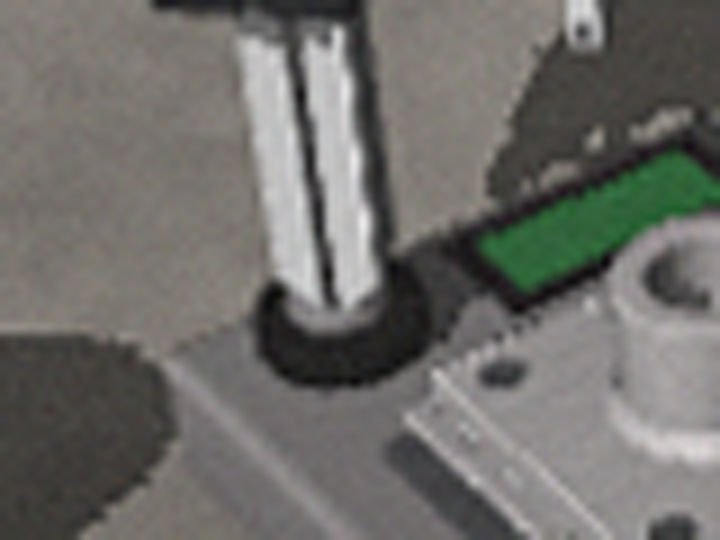

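The force rises along a gentle spring (2 to 4.5 N from z = 88.4 to 85.8), then hits a hard stop at about 85.5 and reached 16 N. So the button bottomed. Now I retreat and do a final check.

```bash
python3 -m jog '[[[0,0,0.005],[0,0,0],0],[[0,0,0.02],[0,0,0],0],[[0,0,0.05],[0,0,0],0],[[0,0,0.05],[0,0,0],0],[[0.03,0.02,0.03],[0,0,0],0],[[0.03,0.02,0],[0,0,0],0],[[0,0,0],[0,0,0],0],[[0,0,0],[0,0,0],0]]'
python3 - <<'E'
from h import *
import pickle
np.set_printoptions(precision=2,suppress=True)
o=env.get_obs();im=env.read_camera("wrist")[:,:,::-1]
cv2.imwrite("pics/w9.png",im);pickle.dump(o,open("w9.pkl","wb"));print(o["t"],o["position"])
cv2.imwrite("pics/t9.png",env.read_camera("top")[:,:,::-1])
E
```

```text
t: 32.17
position: [589.4, -262.0, 242.5]
tcp_rot: [-0.928, -2.999, 0.0]
force: [0.4, -0.9, 0.2]
grip_width: 0.6
32.175 [ 589.43 -262.02  242.55]
```

View pics/w9.png

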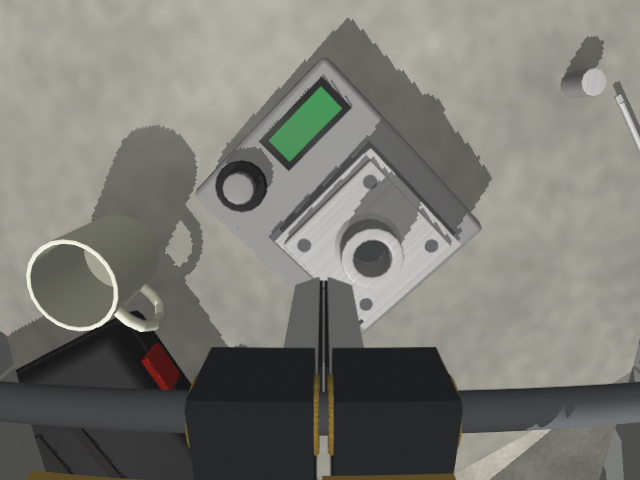

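View pics/t9.png

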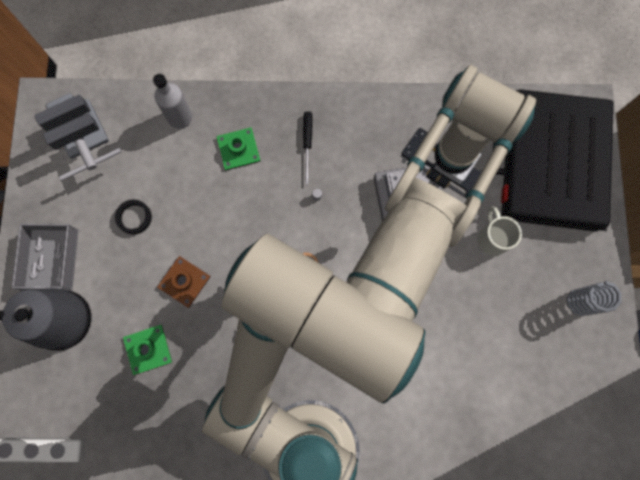

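The housing sits in the corner, unchanged, the button (240,186) is back up, and the mug and other things are where they were. I'm handing the job in.

```bash
python3 -c "
from plant import env
print(env.close_job())"
```

```text
the job is handed in; nothing more can be done
None
```

The housing is weighed and the job is handed in at about 32 s of the 64 s allowed. I set the housing on the pan, pushed it into both stops, let go of it, then pressed the scale's button fully down and released it.

- **Push on the stops:** the wrist forces peaked at about 7.3 N on the far stop and 7.0 N on the left stop at the same time. I eased off before letting go. These are wrist readings with about 0.5 N of noise, and they include a little pan friction.
- **Position:** after release the housing's centre measured (624.8, -242.9) mm. Pan-centre estimates from three pan corners in that same picture scattered by up to about 3 mm around it, so that check is coarse. Earlier pictures put the pan centre at (625.3, -243). The housing's yaw was 10.4° against about 10.2° for the scale, within measuring error, and the pictures showed no gap at the stops.
- **Button:** its spring rose to about 4.5 N, then met a hard stop where I reached 16 N, so it bottomed. The last picture shows it back up.
- **Bystanders:** in the last pictures the mug, socket, screwdriver and tape roll look unmoved. The arm hid the spanner and all but a sliver of the gasket, so I could not check those two at the end. The arm passed well above them.

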